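Make up a polishing kit and a model kit in foam trays

ROBOT

A 7-joint arm with a two-finger parallel gripper is mounted at the origin on a cart in front of the work surface, level with it; the furniture and walls round the work are solid. World frame = base frame: x ahead of the robot, y to its left, z up, the work surface at z = 0. Lengths are in mm, angles in rad, forces in N, time in s.
With the tool pointing down it reaches from about 425 to 875 mm from the base axis. Payload 9.9 kg.
Tool frame: the origin (TCP) lies midway between the tips of the shut fingers; the grasp point (between the pads) lies 19 mm behind it; z points along the fingers, y is the line along which they close (so a half turn about z gives the same grasp; the last joint's range is limited). The gripper opens to 85 mm and grips with 20 to 120 N. Pads are 22 mm wide; open, the fingers measure 114 mm over their backs; the gripper's body (76 mm by 85 mm) begins 54 mm behind the grasp point. The pads swing forward as they close: fully open they stand 13 mm farther back than shut.
Start: joints at [1.182, 0.576, 0.025, 1.437, -0.015, 1.129, -0.057], TCP at [202.574, -643.889, 231.289] pointing down, gripper open.
Joint ranges: [-2.76, 2.76], [-0.34, 2.15], [-1.52, 1.57], [0.19, 2.46], [-1.09, 4.23], [0.17, 1.99], [-2.82, 2.82]. Speed limits (rad/s): [2.22, 2.22, 3.01, 3.01, 3.14, 3.14, 3.14].

INTERFACE

Orientations are given as a unit quaternion [w, x, y, z].
In Python, from cell import r gives the robot as it stands.
- The arm moves only by the tool step_hand, called after ">>>" as a command line: name --argument value ..., lists and objects as JSON in quotes. Schema: {"type":"object","properties":{"ticks":{"type":"object","properties":{"offsets":{"type":"array","items":{"type":"array","items":{"type":"number"},"minItems":6,"maxItems":6},"minItems":1,"maxItems":20}},"additionalProperties":false,"required":["offsets"]},"finger_gap":{"type":"number"},"force":{"type":"number"},"only":{"type":"string"},"quiet":{"type":"boolean"},"lines":{"type":"string"}},"required":["ticks"],"additionalProperties":false}. ticks is an object whose key "offsets" holds a list of rows, 1 to 20 of them, each of 6 numbers: dx, dy, dz in shares of 800 mm (1.0 is 800 mm), then a rotation vector rx, ry, rz in fractions of the full range, 1 being 2 pi rad; each row shifts and turns the commanded pose from where the row before left it, along the tool's axes as they then stand; what a row does not reach is not made up. A row lasts 1/8 s, in which the tool goes at most 62.5 mm and 0.188 rad, less where a joint would pass 70% of its speed; a pose out of reach is approached as far as the arm can. finger_gap is the opening from 0.0 (shut) to 1.0 (fully open), set as the call begins (left out keeps the last). The fingers move at their own pace and stop on an object; force is the grip in N (left out, the last holds). Time passes only in rows, so rows that do not move let the fingers close. The tool returns the time, the measured TCP pose, the force, the opening and the grip force at its end. only (a regular expression) keeps the lines of the reply that match it, lines (a string "A,B") keeps lines A to B, and quiet returns only ok. No shift or turn number may pass 1 either way. Input that does not fit is refused with a message, and nothing moves.
- r.sense(): the state, without advancing time (a new reading comes with each control period).
- r.snapshot(name): name is "scene" or "side" or "wrist"; returns a dict with "pixels" (420x560x3 uint8, blue, green, red), "range_z" (420x560 float32, mm along the optical axis (not along the pixel's ray), 0 where there is no reading), "camera_matrix" (3x3 intrinsics, pixels), "dist_coeffs" ([k1, k2, p1, p2, k3] as OpenCV has them; the pictures are not rectified), "R" (3x3) and "t" (3): a world point X has camera coordinates R X + t; the wrist camera has in their place "tool_from_camera" (4x4, takes a point from camera to tool coordinates, whose origin is the TCP and whose axes are the flange's). Camera axes: x right, y down, z forward; pixel columns grow to the right and rows downward; lengths in mm; the calibration is good to about 2 mm. A picture is of the moment at which its call begins: read the wrist's pose just before it.
- r.finish_job(): hands the job in; it is judged then, once.
The state is a dict: "clock": time; "joint_positions": joint angles; "joint_vel": joint speeds; "effort": joint torques, N m; "eef_pos": TCP position; "tool_rot": TCP orientation; "ft_force": force on the tool from outside, world axes, zero at the start; "moment": the same for the moment, N m; "grip_width": opening from 0.0 (shut) to 1.0 (fully open); "grasp_force": force on a finger pad.
Only numpy, scipy, OpenCV 4.12 (cv2) and the standard library are available. Lean on these libraries where they do the work, as an engineer would, in place of code of your own. Each camera call takes 0.05 s, during which the arm holds its last target. There are 200 camera calls.

TASK

Make up the two kits from the stock in the middle of the worktop. The tray that already holds the bur stand is the polishing kit: lay the two-tone polishing bar in its long pocket and the felt wheel in its round pocket; the tray that already holds the plaster cast is the model kit: lay the blue sanding block in its long pocket and the small open dish, mouth up, in its round pocket. Everything must lie flat on the floor of its pocket, the same side up as it lay in the stock, and the bur stand and the cast must stay standing where they are.

Things in the scene. Friction and masses are not known exactly. Their poses are not given: they have to be found in the camera images.
- polishing_kit_tray: One of two identical fixed dark foam trays, 181 (x) x 211 (y) x 9 mm, this one with the bur stand in it. Origin: centre of underside, z up; yaw within 0.25 rad of 0; sides change. Three pockets 5 mm deep, grey floors at z 4 mm: long one, 54 (x) x 108 (y) mm, centre x -50, y 0 mm; round one, 78 mm across, centre x +40, y +50; third one, occupied, 74 x 86, centre x +40, y -50.
- model_kit_tray: One of two identical fixed dark foam trays, 181 (x) x 211 (y) x 9 mm, this one with the plaster cast in it. Origin: centre of underside, z up; yaw within 0.25 rad of 0; sides change. Three pockets 5 mm deep, grey floors at z 4 mm: long one, 54 (x) x 108 (y) mm, centre x -50, y 0 mm; round one, 78 mm across, centre x +40, y +50; third one, occupied, 74 x 86, centre x +40, y -50.
- bur_stand: Small white block, 30 (x) x 62 (y) x 20 mm, with thin upright burs in it, 53 mm tall in all; stands in the third pocket of the polishing kit tray. Origin: centre of its underside, z up.
- plaster_cast: White plaster dental cast, 60 (x) x 72 (y) x 28 mm; stands in the third pocket of the model kit tray. Origin: centre of its underside, z up.
- polish_bar: Bar of polishing compound, half in a red and half in a buff wrapper, 38 (x) x 92 (y) x 30 mm, 0.13 to 0.25 kg, lying on the worktop. Origin: centre of its underside, z up, y along its length. Grasp across x. Either way round in the pocket will do.
- felt_wheel: Cream felt polishing wheel lying flat, a disc 62 mm across and 15 mm high with a brown hub, about 0.03 kg. Origin: centre of its underside, z up. Grasp across the diameter; seated, 10 mm of it stand above the tray's top. (A thin plain white jar lid, 57 x 10 mm, also lies in the stock: not needed.)
- sanding_block: Plain blue sanding block, 34 (x) x 66 (y) x 22 mm, about 0.03 kg, lying on the worktop. Origin: centre of its underside, z up, y along its length. Grasp across x. Either way round in the pocket will do.
- small_dish: Small round turquoise mixing dish, open at the top, 43 mm across and 18 mm high, about 0.05 kg. Origin: centre of its underside, z up (mouth up). Grasp across the outside diameter.
Things that resemble listed ones, but are neither listed nor needed, are in the scene too. Leave any red look-alike of the small_dish alone. There is more than one size of the sanding_block; the one meant has the size given above.

How it is judged:
By the outcome, as a careful person would: the job done as asked, in the order asked, and still so for the second after the job is handed in, with the robot touching nothing.
It also fails if it takes over 96 s, if anything falls off the work surface, if the arm or the gripper's body presses on something with over 40 N, if the wrist force passes 120 N, or if a joint passes its speed limit or range.

## Working session

There is one attempt and no reset: what is moved stays moved. The work goes in short steps, Python scripts to look and compute and a tool call to move; the robot and the scene stay as the last step left them, time stands still between calls to the robot, and variables do not carry over. Pictures are saved under pics/ and viewed, at most 18 in all, crops included, and the job is handed in when it is done.

```bash
ls; mkdir -p pics; cat > h.py <<'E'
import numpy as np, cv2, pickle
from scipy.spatial.transform import Rotation as Ro
def shot(r,name,fn):
    s=r.sense(); d=r.snapshot(name); d['eef']=np.array(s['eef_pos']); d['q']=np.array(s['tool_rot'])
    if name=='wrist':
        q=d['q']; T=np.eye(4); T[:3,:3]=Ro.from_quat([q[1],q[2],q[3],q[0]]).as_matrix(); T[:3,3]=d['eef']
        W=T@np.array(d['tool_from_camera']); d['Rw']=W[:3,:3]; d['tw']=W[:3,3]
    else:
        R=np.array(d['R']); d['Rw']=R.T; d['tw']=-R.T@np.array(d['t']).ravel()
    cv2.imwrite('pics/%s.png'%fn,d['pixels']); pickle.dump(d,open('pics/%s.pkl'%fn,'wb')); return d
def load(fn): return pickle.load(open('pics/%s.pkl'%fn,'rb'))
def px(d,uv,z):
    "pixel -> world on plane z"
    p=cv2.undistortPoints(np.array(uv,float).reshape(-1,1,2),np.array(d['camera_matrix']),np.array(d['dist_coeffs'])).reshape(-1,2)
    v=np.c_[p,np.ones(len(p))]@d['Rw'].T
    return d['tw']+v*((z-d['tw'][2])/v[:,2])[:,None]
def cloud(d):
    h,w=d['range_z'].shape; u,v=np.meshgrid(np.arange(w),np.arange(h))
    p=cv2.undistortPoints(np.stack([u,v],-1).reshape(-1,1,2).astype(float),np.array(d['camera_matrix']),np.array(d['dist_coeffs'])).reshape(-1,2)
    z=d['range_z'].reshape(-1,1); return ((np.c_[p,np.ones(len(p))]*z)@d['Rw'].T+d['tw']).reshape(h,w,3)
E
python3 - <<'E'
from cell import r; from h import *
print(r.sense())
d=shot(r,'scene','s0'); d2=shot(r,'side','e0')
for x in (d,d2): print(x['tw'],x['Rw'][:,2])
E
```

```text
pics
{'clock': 0.0, 'joint_positions': array([ 1.18219513,  0.57652857,  0.0248375 ,  1.4379458 , -0.01502665,
        1.12898476, -0.05650261]), 'joint_vel': array([-0.00048455, -0.00063022,  0.00023106, -0.0009946 ,  0.00017078,
        0.00053712,  0.00246495]), 'effort': array([ 1.21762980e-03, -7.65770817e+01,  2.25119144e+00, -2.85974479e+01,
        1.53886137e-02,  1.24268918e-02,  6.66906615e-06]), 'eef_pos': array([ 202.44551331, -643.43485721,  230.43154452]), 'tool_rot': array([-8.26272621e-04,  9.88407235e-01,  1.51823680e-01, -1.57549720e-04]), 'ft_force': array([-0.04025687, -0.80050341, -0.09678346]), 'moment': array([ 0.03093335, -0.02641127,  0.02025287]), 'grasp_force': 0.0, 'grip_width': 0.9947444763697505}
[ -87.48039533 -984.40376725  576.1753487 ] [ 0.43177769  0.81033054 -0.396147  ]
[-127.51097619 -574.57963429  651.53118638] [ 0.56355304  0.60103437 -0.56671479]
```

View pics/s0.png

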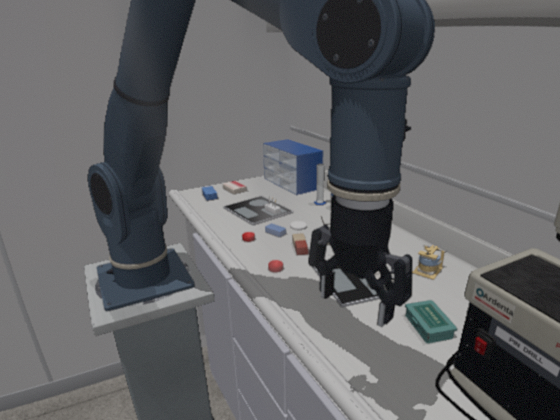

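View pics/e0.png

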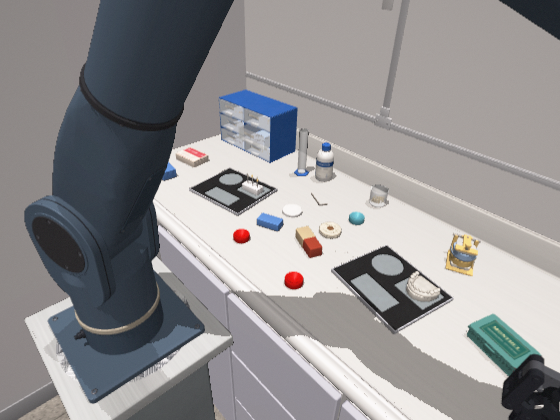

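```bash
python3 - <<'E'
from h import *
d=load('e0'); c=cloud(d); np.set_printoptions(precision=0,suppress=True)
for n,u,v,z in [('model',392,285,9),('pol',233,190,9),('dish',357,217,10),('wheel',330,229,15),('bar',308,239,30),('blue1',270,221,20),('blue2',165,173,20),('lid',292,210,10),('red1',242,236,15),('red2',294,280,15)]:
    print(n,px(d,(u,v),z)[0],c[v,u])
E
```

```text
model [ 499. -296.    9.] [ 497. -297.   10.]
pol [469. 266.   9.] [467. 263.  11.]
dish [648. -78.  10.] [649. -78.   9.]
wheel [542. -69.  15.] [540. -71.  17.]
bar [453. -72.  30.] [452. -73.  31.]
blue1 [439.  58.  20.] [434.  52.  26.]
blue2 [353. 478.  20.] [347. 465.  28.]
lid [532.  67.  10.] [532.  67.  10.]
red1 [345.  62.  15.] [350.  68.   9.]
red2 [ 336. -141.   15.] [ 341. -137.    9.]
```

Careful with the scale: shifts go in shares of 800 mm and turns go in shares of 2 pi rad. That gives: -41 mm / 800 = -0.0513, 24 mm / 800 = 0.03, 0.1525 rad / 6.2832 = 0.0243.

>>> step_hand --ticks '{"offsets":[[0, 0, 0, 0, 0, 0.0243], [0, 0, 0, 0, 0, 0.0243], [0.03, -0.0513, -0.0125, 0, 0, 0], [0.03, -0.0513, -0.0125, 0, 0, 0], [0.03, -0.0513, -0.0125, 0, 0, 0], [0.03, -0.0513, -0.0125, 0, 0, 0], [0.03, -0.0513, -0.0125, 0, 0, 0], [0.03, -0.0513, -0.0125, 0, 0, 0], [0.03, -0.0513, -0.0125, 0, 0, 0], [0.03, -0.0513, -0.0125, 0, 0, 0], [0.03, -0.0513, -0.0125, 0, 0, 0], [0.03, -0.0513, -0.0125, 0, 0, 0], [0.03, -0.0513, -0.0125, 0, 0, 0], [0.03, -0.0513, -0.0125, 0, 0, 0], [0.03, -0.0513, -0.0125, 0, 0, 0], [0, 0, 0, 0, 0, 0]]}' --finger_gap 1.0

```text
clock: 2.1
eef_pos: [516.3, -106.9, 361.4]
tool_rot: [-0.001, 1.0, 0.003, 0.0]
ft_force: [0.0, -0.6, -0.6]
grip_width: 1.003
grasp_force: 0.0
```

```bash
python3 - <<'E'
from cell import r; from h import *
d=shot(r,'wrist','w0'); d2=shot(r,'side','e1')
print(d['q'],d['tw'],d['Rw'])
E
```

```text
[-8.64302451e-04  9.99994492e-01  3.17943140e-03  4.00549737e-04] [ 582.27731754 -107.25074849  504.1883992 ] [[ 6.76998088e-03 -9.65729932e-01 -2.59460722e-01]
 [-9.99975124e-01 -7.05177415e-03  1.55310214e-04]
 [-1.97964613e-03  2.59453216e-01 -9.65753649e-01]]
```

View pics/w0.png

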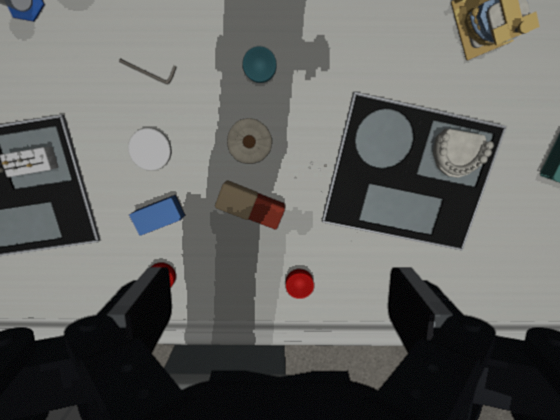

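```bash
cat >> h.py <<'E'
def seg(d,uv,lo,hi,ztop,sz=45):
    "height band mask round uv -> min rect, circle in world on plane ztop"
    c=cloud(d); m=((c[...,2]>lo)&(c[...,2]<hi)).astype(np.uint8)
    u,v=uv; b=np.zeros_like(m); b[max(0,v-sz):v+sz,max(0,u-sz):u+sz]=1; m&=b
    n,l=cv2.connectedComponents(m,connectivity=4); k=l[v,u]
    if k==0: return None
    ys,xs=np.where(l==k); P=px(d,np.c_[xs,ys],ztop)[:,:2]
    return P, cv2.minAreaRect(P.astype(np.float32)), cv2.minEnclosingCircle(P.astype(np.float32)), np.median(c[l==k][:,2])
E
python3 - <<'E'
from h import *
d=load('w0'); c=cloud(d); np.set_printoptions(precision=1,suppress=True)
for n,u,v,lo,hi,zt in [('bar',248,204,23,40,30),('blue',160,214,15,30,22),('wheel',249,130,9,25,15),('lid',150,148,5,20,10),('dish',260,50,9,30,18)]:
    s=seg(d,(u,v),lo,hi,zt); print(n,c[v,u], s and s[1:], s and s[0].mean(0))
print(c[34:96:4,260]); print(c[64,232:290:4])
for n,uv in [('model out',[(357,92),(504,126),(464,248),(323,221)])]: print(px(d,uv,9))
print('long',px(d,[(367,184),(441,195),(433,234),(359,222)],4)); print('bg z',c[100,100],c[150,300])
E
```

```text
bar [466.6 -65.   30.5] (((463.00286865234375, -67.44463348388672), (90.60151672363281, 38.216732025146484), 68.42343139648438), ((463.39263916015625, -67.72599792480469), 47.40642547607422), np.float64(30.21927747769996)) [463.5 -66.2]
blue [450.6  56.   26.3] (((446.4615478515625, 63.994197845458984), (34.52735900878906, 69.08715057373047), 21.639923095703125), ((446.0987548828125, 64.37033081054688), 37.22356414794922), np.float64(22.721417711411334)) [446.6  64.1]
wheel [562.9 -66.3  13. ] (((548.942138671875, -66.14301300048828), (58.76137924194336, 58.482276916503906), 0.05231640860438347), ((548.3858032226562, -66.03855895996094), 30.25004005432129), np.float64(14.640274665052061)) [549.1 -66.2]
lid [538.2  68.4   8.8] (((536.8052368164062, 69.54545593261719), (56.90790939331055, 56.75812911987305), 85.99679565429688), ((537.0006103515625, 69.53195190429688), 29.112499237060547), np.float64(9.598410187354943)) [537.4  69.6]
dish [660.6 -81.6  16.1] (((643.7008666992188, -80.61392974853516), (41.90268325805664, 42.36622619628906), 13.333471298217773), ((644.052490234375, -80.50
[... 325 characters left out ...]
  17.8]
 [623.3 -81.    9.8]
 [619.  -80.6   1.8]
 [614.2 -80.4  -0.3]
 [609.2 -80.3  -1.1]]
[[ 646.2  -44.2   -0.6]
 [ 646.2  -49.4   -0.4]
 [ 646.   -54.8    1.4]
 [ 644.   -61.5   17.3]
 [ 644.4  -66.3   14.5]
 [ 645.1  -70.9    9.4]
 [ 645.2  -76.     8.4]
 [ 645.4  -81.     6.8]
 [ 645.3  -86.2    8.5]
 [ 645.   -91.4   10.9]
 [ 644.4  -96.6   15.7]
 [ 644.4 -101.6   16.2]
 [ 646.4 -106.6    0.3]
 [ 646.6 -111.8   -0.7]
 [ 646.4 -117.     0.8]]
[[ 612.  -206.9    9. ]
 [ 570.9 -405.9    9. ]
 [ 397.8 -376.     9. ]
 [ 437.2 -169.2    9. ]]
long [[ 490.1 -229.3    4. ]
 [ 475.2 -335.     4. ]
 [ 417.2 -330.4    4. ]
 [ 434.6 -221.6    4. ]]
bg z [600.6 133.5  -0.4] [ 535.9 -134.9   -0.9]
```

```bash
python3 -c "
import cv2
a=cv2.imread('pics/w0.png')
b=cv2.resize(a[30:290,110:330],None,fx=2.2,fy=2.2,interpolation=cv2.INTER_CUBIC)
cv2.imwrite('pics/c0.png',b)"
```

```text
(no output)
```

View pics/c0.png

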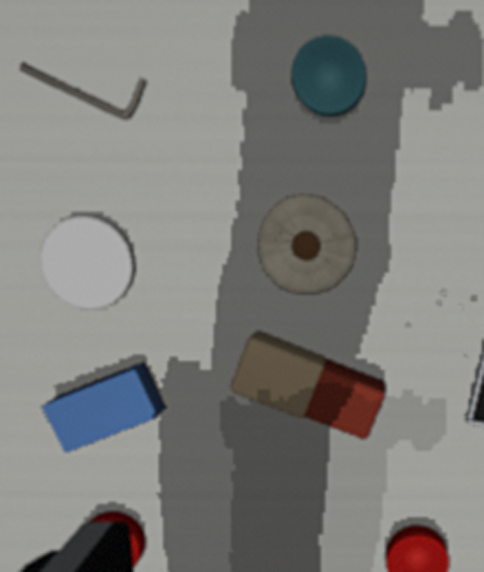

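```bash
cat >> h.py <<'E'
def goto(r,x,y,z,phi_deg):
    "print rotation about tool z to make first, then dx dy dz in the turned tool frame"
    s=r.sense(); q=s['tool_rot']; p=np.array(s['eef_pos']); M=Ro.from_quat([q[1],q[2],q[3],q[0]]).as_matrix()
    ph=np.arctan2(M[1,0],M[0,0]); t=np.radians(phi_deg); a=(t-ph+np.pi)%(2*np.pi)-np.pi
    X=np.array([np.cos(t),np.sin(t),0]);Y=np.array([np.sin(t),-np.cos(t),0]); D=np.array([x,y,z])-p
    print('rz %.3f d %.1f %.1f %.1f'%(-a,D@X,D@Y,-D[2]),'tilt',M[2].round(3),'p',p.round(1),'j7 %.2f'%s['joint_positions'][6],'w %.3f'%s['grip_width'])
E
python3 - <<'E'
from cell import r; from h import *
goto(r,463.2,-67.2,6,68.4)
d=load('w0')
for n,u,v,lo,hi,zt in [('bar',248,204,28,34,30),('blue',160,214,20,27,22)]:
    s=seg(d,(u,v),lo,hi,zt); print(n, s[1:])
E
```

```text
rz -1.193 d 21.9 -63.8 354.9 tilt [-0.001  0.    -1.   ] p [ 514.4 -111.   360.9] j7 -1.47 w 0.996
bar (((462.5587158203125, -67.1537094116211), (90.29100799560547, 37.17664337158203), 68.42343139648438), ((462.8799133300781, -66.95542907714844), 46.62582778930664), np.float64(30.268550008637817))
blue (((445.8923645019531, 64.94535827636719), (34.17076873779297, 66.89910125732422), 21.639923095703125), ((445.2545166015625, 64.9475326538086), 36.211429595947266), np.float64(22.78416101881288))
```

To row units: -32 mm / 800 = -0.04, 30 mm / 800 = 0.0375, -0.1704 rad / 6.2832 = -0.0271.

>>> step_hand --ticks '{"offsets":[[0, 0, 0.0375, 0, 0, -0.0271], [0, 0, 0.0375, 0, 0, -0.0271], [0, 0, 0.0375, 0, 0, -0.0271], [0, 0, 0.0375, 0, 0, -0.0271], [0, 0, 0.0375, 0, 0, -0.0271], [0, 0, 0.0375, 0, 0, -0.0271], [0, 0, 0.0375, 0, 0, -0.0271], [0.0138, -0.04, 0.0375, 0, 0, 0], [0.0138, -0.04, 0.0375, 0, 0, 0], [0, 0, 0, 0, 0, 0], [0, 0, 0, 0, 0, 0]]}' --finger_gap 1.0 --force 60

```text
clock: 3.58
eef_pos: [463.7, -68.2, 91.6]
tool_rot: [0.0, 0.828, 0.561, -0.0]
ft_force: [-0.7, -0.1, 0.3]
grip_width: 0.999
grasp_force: 0.0
```

```bash
python3 - <<'E'
from cell import r; from h import *
goto(r,462.8,-67.2,6,68.4)
E
```

```text
rz -0.003 d 0.6 -1.2 85.6 tilt [-0.001  0.001 -1.   ] p [463.7 -68.2  91.6] j7 -0.61 w 0.999
```

>>> step_hand --ticks '{"offsets":[[0.0008, -0.0015, 0.0563, 0, 0, 0], [0, 0, 0.0375, 0, 0, 0], [0, 0, 0.0125, 0, 0, 0], [0, 0, 0, 0, 0, 0], [0, 0, 0, 0, 0, 0]]}' --finger_gap 1.0 --force 60

```text
clock: 4.2
eef_pos: [463.3, -66.2, 7.4]
tool_rot: [0.001, 0.828, 0.561, 0.001]
ft_force: [0.1, -0.6, -0.3]
grip_width: 0.998
grasp_force: 0.0
```

>>> step_hand --ticks '{"offsets":[[0, 0, 0, 0, 0, 0], [0, 0, 0, 0, 0, 0], [0, 0, 0, 0, 0, 0], [0, 0, 0, 0, 0, 0], [0, 0, 0, 0, 0, 0], [0, 0, 0, 0, 0, 0]]}' --finger_gap 0.0 --force 60

```text
clock: 4.95
eef_pos: [462.6, -65.9, 6.9]
tool_rot: [0.0, 0.827, 0.562, 0.0]
ft_force: [-1.3, 0.1, 9.0]
grip_width: 0.419
grasp_force: 60.1
```

>>> step_hand --ticks '{"offsets":[[0, 0, -0.025, 0, 0, 0], [0, 0, -0.0625, 0, 0, 0], [0, 0, -0.075, 0, 0, 0], [0, 0, -0.075, 0, 0, 0], [0, 0, -0.075, 0, 0, 0], [0, 0, 0, 0, 0, 0]]}'

```text
clock: 5.7
eef_pos: [464.4, -65.9, 260.5]
tool_rot: [0.003, 0.828, 0.561, 0.003]
ft_force: [0.1, 0.1, -1.8]
grip_width: 0.421
grasp_force: 60.7
```

```bash
python3 - <<'E'
from cell import r; from h import *
goto(r,430,180,260,90)
E
```

```text
rz -0.379 d 245.9 -34.4 0.5 tilt [ 0.002  0.008 -1.   ] p [464.4 -65.9 260.5] j7 -0.48 w 0.421
```

To row units: 47 mm / 800 = 0.0588, -10 mm / 800 = -0.0125, -0.19 rad / 6.2832 = -0.0302.

>>> step_hand --ticks '{"offsets":[[0, 0, 0, 0, 0, -0.0302], [0, 0, 0, 0, 0, -0.0302], [0.0588, 0, -0.0125, 0, 0, 0], [0.0588, 0, -0.0125, 0, 0, 0], [0.0588, 0, -0.0125, 0, 0, 0], [0.0588, 0, -0.0125, 0, 0, 0], [0.0588, 0, -0.0125, 0, 0, 0], [0.0588, 0, -0.0125, 0, 0, 0], [0, 0, 0, 0, 0, 0], [0, 0, 0, 0, 0, 0]]}'

```text
clock: 6.95
eef_pos: [462.9, 215.4, 315.1]
tool_rot: [-0.0, 0.708, 0.706, -0.001]
ft_force: [0.0, -1.0, -0.9]
grip_width: 0.422
grasp_force: 60.6
```

```bash
python3 - <<'E'
from cell import r; from h import *
d=shot(r,'wrist','w1'); shot(r,'side','e2'); goto(r,430,265,100,90)
E
```

```text
rz -0.005 d 50.4 -33.3 215.4 tilt [-0.001 -0.001 -1.   ] p [463.3 214.6 315.4] j7 -0.73 w 0.421
```

View pics/w1.png

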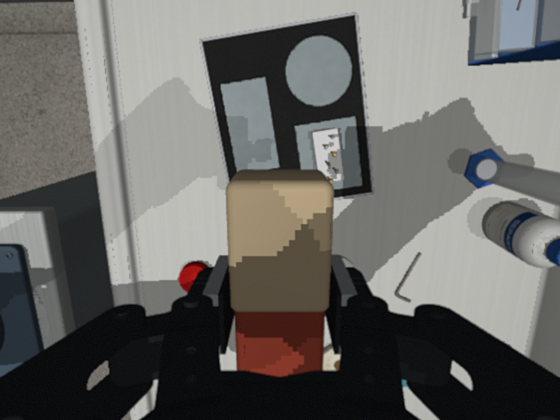

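```bash
cat >> h.py <<'E'
def tray(d,L):
    "L: (u,v,z,tx,ty) -> origin, yaw, residuals"
    L=np.array(L,float); W=np.array([px(d,l[:2],l[2])[0][:2] for l in L]); T=L[:,3:]
    a=T-T.mean(0); b=W-W.mean(0); y=np.arctan2((a[:,0]*b[:,1]-a[:,1]*b[:,0]).sum(),(a*b).sum())
    R=np.array([[np.cos(y),-np.sin(y)],[np.sin(y),np.cos(y)]]); o=W.mean(0)-R@T.mean(0)
    print('o',o.round(1),'yaw %.3f'%y,'res',np.round(W-T@R.T-o,1).tolist())
    for n,p in [('long',(-50,0)),('round',(40,50))]: print(n,(R@p+o).round(1))
E
python3 - <<'E'
from h import *
tray(load('w1'),[(203,41,9,-90.5,105.5),(356,14,9,90.5,105.5),(372,192,9,90.5,-105.5),(319,71,5,40,50),(221,84,5,-77,54),(267,77,5,-23,54)])
tray(load('w0'),[(357,92,9,90.5,105.5),(504,126,9,90.5,-105.5),(464,248,9,-90.5,-105.5),(323,221,9,-90.5,105.5),(384,138,5,40,50)])
import cv2
for f,c in (('w1',(190,0,390,210)),('w0',(310,80,520,260))):
    a=cv2.imread('pics/%s.png'%f)[c[1]:c[3],c[0]:c[2]]; cv2.imwrite('pics/c_%s.png'%f,cv2.resize(a,None,fx=2.8,fy=2.8,interpolation=cv2.INTER_CUBIC))
E
```

```text
o [477.6 273.3] yaw 0.150 res [[3.7, -2.3], [-2.4, -1.9], [-3.3, 3.2], [-0.3, 0.9], [0.6, 0.3], [1.6, -0.2]]
long [428.2 265.9]
round [509.7 328.7]
o [ 504.5 -289.4] yaw -0.194 res [[-1.6, -3.5], [-2.0, 4.5], [2.4, -0.5], [1.2, -0.8], [0.0, 0.3]]
long [ 455.4 -279.8]
round [ 553.4 -248.1]
```

View pics/c_w1.png

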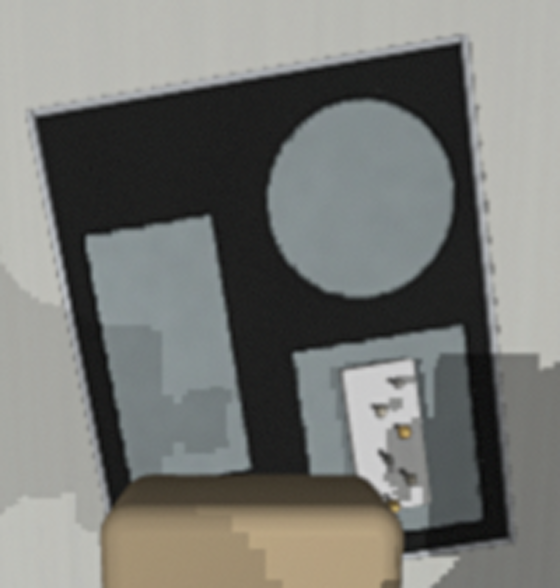

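View pics/c_w0.png

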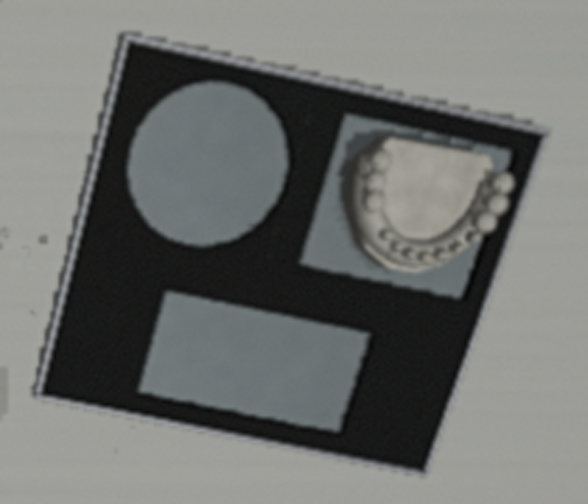

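```bash
python3 - <<'E'
from h import *
tray(load('w1'),[(220.4,84.3,4,-77,54),(265.4,76.4,4,-23,54),(279.3,167.9,4,-23,-54),(318.9,70.7,4,40,50),(294.3,125.7,4,3,-7),(355.4,116.1,4,77,-7),(362.5,185.7,4,77,-93)])
tray(load('w0'),[(368.2,184.3,4,-23,54),(442.1,198.2,4,-23,-54),(431.8,234.3,4,-77,-54),(358.9,219.6,4,-77,54),(384.3,138.4,4,40,50),(432.9,121.1,4,77,-7),(492.5,133.2,4,77,-93),(417.1,174.3,4,3,-7),(475.4,186.4,4,3,-93)])
# bar offset in hand: bar end (buff top) measured vs TCP
d=load('w1'); c=cloud(d)
from cell import r
goto(r,428.5,266,80,90+np.degrees(.15))
print(c[172:300:12,280])
E
```

```text
o [477.5 273.6] yaw 0.153 res [[0.0, 0.0], [0.0, 0.4], [-0.3, -1.0], [0.0, 1.0], [-0.5, 0.1], [0.2, 0.0], [0.5, -0.5]]
long [428.1 266. ]
round [509.4 329.1]
o [ 502.9 -289.6] yaw -0.193 res [[-1.1, 1.2], [0.6, 1.0], [-0.2, -0.9], [0.5, 0.6], [1.1, -0.3], [-1.0, -0.7], [0.5, 0.8], [-0.2, -1.1], [-0.2, -0.6]]
long [ 453.8 -280. ]
round [ 551.8 -248.2]
rz -0.155 d 56.0 -26.7 235.4 tilt [-0.001 -0.001 -1.   ] p [463.3 214.6 315.4] j7 -0.73 w 0.421
[[463.54613861 259.38919137 319.09072721]
 [463.5386881  258.43623338 338.8254372 ]
 [463.5302028  254.25062491 338.36132686]
 [463.52172093 250.17671492 338.73649262]
 [463.51309634 246.00947497 338.95849544]
 [463.50426106 241.7055389  338.95154267]
 [463.49498793 237.1058082  338.35654994]
 [463.4864799  233.12339524 339.60323159]
 [463.4769956  228.44796888 339.26140177]
 [463.46784104 224.03504418 339.70206884]
 [463.45731394 218.73443276 338.547     ]]
```

To row units: 55 mm / 800 = 0.0688, 45 mm / 800 = 0.0563, -0.155 rad / 6.2832 = -0.0247.

>>> step_hand --ticks '{"offsets":[[0, 0, 0, 0, 0, -0.0247], [0.035, -0.0169, 0.05, 0, 0, 0], [0.035, -0.0165, 0.0563, 0, 0, 0], [0, 0, 0.0688, 0, 0, 0], [0, 0, 0.0688, 0, 0, 0], [0, 0, 0.0375, 0, 0, 0], [0, 0, 0.025, 0, 0, 0], [0, 0, 0, 0, 0, 0], [0, 0, 0, 0, 0, 0]]}'

```text
clock: 8.18
eef_pos: [429.0, 267.1, 72.0]
tool_rot: [0.0, 0.652, 0.758, 0.0]
ft_force: [-0.2, 0.7, -0.7]
grip_width: 0.427
grasp_force: 60.5
```

```bash
python3 - <<'E'
from cell import r; from h import *
goto(r,428.1,266.8,11,90+np.degrees(.153))
E
```

```text
rz -0.002 d -0.2 -0.9 61.0 tilt [ 0.     0.001 -1.   ] p [429.  267.1  72. ] j7 -0.98 w 0.427
```

To row units: 30 mm / 800 = 0.0375, 15 mm / 800 = 0.0188.

>>> step_hand --ticks '{"offsets":[[-0.0003, -0.0011, 0.0375, 0, 0, 0], [0, 0, 0.0188, 0, 0, 0], [0, 0, 0.01, 0, 0, 0], [0, 0, 0.0063, 0, 0, 0], [0, 0, 0.0031, 0, 0, 0], [0, 0, 0, 0, 0, 0], [0, 0, 0, 0, 0, 0]]}'

```text
clock: 9.05
eef_pos: [427.8, 267.2, 11.1]
tool_rot: [0.0, 0.651, 0.759, 0.0]
ft_force: [-0.1, 0.3, -2.6]
grip_width: 0.427
grasp_force: 60.5
```

To row units: 0.7 mm / 800 = 0.0009.

>>> step_hand --ticks '{"offsets":[[0, 0, 0.0009, 0, 0, 0], [0, 0, 0, 0, 0, 0], [0, 0, 0, 0, 0, 0], [0, 0, 0, 0, 0, 0], [0, 0, 0, 0, 0, 0]]}' --finger_gap 1.0

```text
clock: 9.68
eef_pos: [427.6, 267.1, 10.1]
tool_rot: [-0.0, 0.651, 0.759, 0.0]
ft_force: [0.2, 0.6, -0.4]
grip_width: 1.0
grasp_force: 0.0
```

>>> step_hand --ticks '{"offsets":[[0, 0, -0.0313, 0, 0, 0], [0, 0, -0.0625, 0, 0, 0], [0, 0, -0.075, 0, 0, 0], [0, 0, -0.075, 0, 0, 0], [0, 0, -0.075, 0, 0, 0], [0, 0, 0, 0, 0, 0]]}'

```text
clock: 10.42
eef_pos: [429.0, 268.7, 269.5]
tool_rot: [0.001, 0.652, 0.759, 0.004]
ft_force: [-0.7, 0.6, -0.1]
grip_width: 1.003
grasp_force: 0.0
```

```bash
python3 - <<'E'
from cell import r; from h import *
d=shot(r,'wrist','w2'); goto(r,549,-66.2,80,90)
E
```

```text
rz 0.151 d -333.8 120.7 187.0 tilt [ 0.001  0.004 -1.   ] p [428.3 267.6 267. ] j7 -0.76 w 1.001
```

View pics/w2.png

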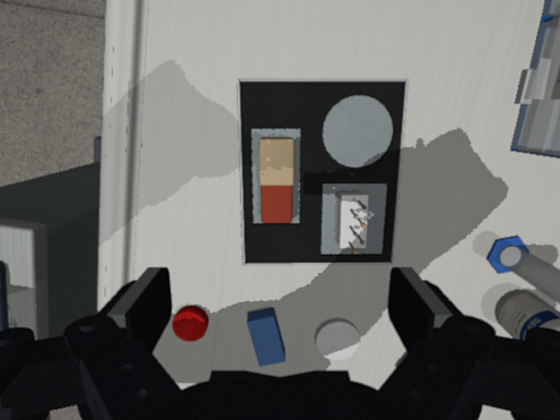

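To row units: 50 mm / 800 = 0.0625, -41.7 mm / 800 = -0.0521, 0.151 rad / 6.2832 = 0.024.

>>> step_hand --ticks '{"offsets":[[0, 0, 0, 0, 0, 0.024], [-0.0521, 0.0189, 0.0125, 0, 0, 0], [-0.0521, 0.0189, 0.0125, 0, 0, 0], [-0.0521, 0.0189, 0.0125, 0, 0, 0], [-0.0521, 0.0189, 0.0125, 0, 0, 0], [-0.0521, 0.0189, 0.0125, 0, 0, 0], [-0.0521, 0.0189, 0.0125, 0, 0, 0], [-0.0521, 0.0189, 0.0375, 0, 0, 0], [-0.0521, 0.0189, 0.05, 0, 0, 0], [0, 0, 0.0625, 0, 0, 0], [0, 0, 0, 0, 0, 0], [0, 0, 0, 0, 0, 0]]}' --finger_gap 1.0 --force 40

```text
clock: 11.98
eef_pos: [548.8, -65.4, 85.9]
tool_rot: [-0.0, 0.706, 0.708, 0.0]
ft_force: [0.9, -0.1, 0.1]
grip_width: 0.999
grasp_force: 0.0
```

```bash
python3 - <<'E'
from cell import r; from h import *
goto(r,549,-66.2,0,90); d=load('w2'); print(px(d,[(357.5,132)],4))
E
```

```text
rz 0.002 d -0.8 0.2 85.9 tilt [ 0.001 -0.    -1.   ] p [548.8 -65.4  85.9] j7 -0.35 w 0.999
[[509.24668826 329.18911979   4.        ]]
```

To row units: 45 mm / 800 = 0.0563, 25 mm / 800 = 0.0313.

>>> step_hand --ticks '{"offsets":[[-0.001, 0.0003, 0.0563, 0, 0, 0], [0, 0, 0.0313, 0, 0, 0], [0, 0, 0.0125, 0, 0, 0], [0, 0, 0.0069, 0, 0, 0], [0, 0, 0, 0, 0, 0], [0, 0, 0, 0, 0, 0]]}'

```text
clock: 12.72
eef_pos: [549.5, -67.2, 0.5]
tool_rot: [0.001, 0.707, 0.707, 0.0]
ft_force: [-0.1, -1.1, -0.2]
grip_width: 1.003
grasp_force: 0.0
```

>>> step_hand --ticks '{"offsets":[[0, 0, 0, 0, 0, 0], [0, 0, 0, 0, 0, 0], [0, 0, 0, 0, 0, 0], [0, 0, 0, 0, 0, 0]]}' --finger_gap 0.0 --force 40

```text
clock: 13.22
eef_pos: [549.2, -67.3, 0.2]
tool_rot: [0.0, 0.707, 0.707, 0.0]
ft_force: [-1.2, 0.9, 5.8]
grip_width: 0.707
grasp_force: 41.7
```

>>> step_hand --ticks '{"offsets":[[0, 0, -0.0125, 0, 0, 0], [0, 0, -0.05, 0, 0, 0], [0, 0, -0.075, 0, 0, 0], [0, 0, -0.075, 0, 0, 0], [0, 0, 0, 0, 0, 0], [0, 0, 0, 0, 0, 0]]}'

```text
clock: 13.98
eef_pos: [548.5, -67.5, 169.9]
tool_rot: [0.0, 0.707, 0.707, -0.0]
ft_force: [-0.5, -0.1, -0.9]
grip_width: 0.705
grasp_force: 43.5
```

```bash
python3 - <<'E'
from cell import r; from h import *
shot(r,'wrist','w3'); goto(r,509.3,329.1,100,90)
E
```

```text
rz 0.001 d 396.6 -38.8 69.1 tilt [-0.    -0.001 -1.   ] p [548.1 -67.5 169.1] j7 -0.28 w 0.701
```

View pics/w3.png

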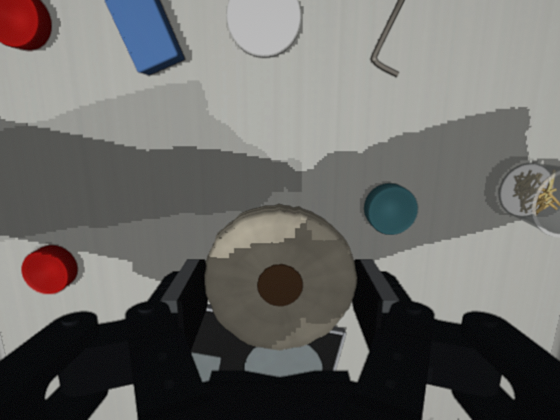

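To row units: 44 mm / 800 = 0.055, 40 mm / 800 = 0.05.

```bash
python3 - <<'E'
from h import *
d=load('w3'); c=cloud(d); s=d['eef']; m=c-s
print(m[215:345:10,281].round(1)); print(m[300,220:350:10].round(1))
print((px(d,[(281,284)],s[2]+15)-s).round(1))
E
```

```text
[[  0.8  30.   15.3]
 [  0.9  25.8  13.9]
 [  0.9  22.2  15. ]
 [  0.9  18.1  14.5]
 [  0.9  14.2  14.8]
 [  0.9  10.4  15.4]
 [  0.9   6.   14.8]
 [  0.9   2.   15.1]
 [  0.9  -1.6  16.4]
 [  0.9  -6.8  14.7]
 [  0.9 -11.2  14.8]
 [  0.9 -16.2  13.9]
 [  0.9 -19.8  15.4]]
[[-22.7  -3.9  16.1]
 [-19.1  -5.   14.1]
 [-15.   -4.3  15.4]
 [-11.3  -5.2  13.8]
 [ -7.4  -5.2  13.7]
 [ -3.4  -4.3  15.4]
 [  0.5  -4.2  15.6]
 [  4.4  -4.4  15.2]
 [  8.3  -4.7  14.6]
 [ 12.2  -4.6  14.8]
 [ 16.2  -5.   14.1]
 [ 20.   -4.4  15.1]
 [ 24.   -4.7  14.6]]
[[ 0.9  2.3 15. ]]
```

>>> step_hand --ticks '{"offsets":[[0.055, -0.0054, 0, 0, 0, 0], [0.055, -0.0054, 0, 0, 0, 0], [0.055, -0.0054, 0, 0, 0, 0], [0.055, -0.0054, 0, 0, 0, 0], [0.055, -0.0054, 0, 0, 0, 0], [0.055, -0.0054, 0, 0, 0, 0], [0.055, -0.0054, 0, 0, 0, 0], [0.055, -0.0054, 0.0125, 0, 0, 0], [0.055, -0.0054, 0.025, 0, 0, 0], [0, 0, 0.05, 0, 0, 0], [0, 0, 0, 0, 0, 0], [0, 0, 0, 0, 0, 0]]}'

```text
clock: 15.52
eef_pos: [510.0, 328.2, 99.8]
tool_rot: [-0.0, 0.707, 0.707, -0.0]
ft_force: [0.3, 0.7, -0.1]
grip_width: 0.703
grasp_force: 43.5
```

```bash
python3 - <<'E'
from cell import r; from h import *
goto(r,509.3,329.1,4,90)
E
```

```text
rz 0.000 d 0.9 -0.7 95.8 tilt [-0.001 -0.001 -1.   ] p [510.  328.2  99.8] j7 -1.02 w 0.703
```

To row units: 40 mm / 800 = 0.05, -1.6 mm / 800 = -0.002.

>>> step_hand --ticks '{"offsets":[[-0.0009, -0.002, 0.05, 0, 0, 0], [0, 0, 0.0375, 0, 0, 0], [0, 0, 0.015, 0, 0, 0], [0, 0, 0.0088, 0, 0, 0], [0, 0, 0.005, 0, 0, 0], [0, 0, 0.0025, 0, 0, 0], [0, 0, 0, 0, 0, 0], [0, 0, 0, 0, 0, 0]]}'

```text
clock: 16.52
eef_pos: [508.4, 328.2, 5.0]
tool_rot: [0.0, 0.707, 0.707, 0.0]
ft_force: [-0.4, -0.2, -0.9]
grip_width: 0.703
grasp_force: 43.5
```

To row units: 1 mm / 800 = 0.0013.

>>> step_hand --ticks '{"offsets":[[0, 0, 0.0013, 0, 0, 0], [0, 0, 0, 0, 0, 0]]}'

```text
clock: 16.77
eef_pos: [508.5, 328.2, 4.3]
tool_rot: [0.0, 0.707, 0.707, 0.0]
ft_force: [-1.6, -1.5, 6.8]
grip_width: 0.705
grasp_force: 44.2
```

>>> step_hand --ticks '{"offsets":[[0, 0, 0, 0, 0, 0], [0, 0, 0, 0, 0, 0], [0, 0, 0, 0, 0, 0], [0, 0, 0, 0, 0, 0]]}' --finger_gap 1.0

```text
clock: 17.27
eef_pos: [508.2, 328.0, 3.5]
tool_rot: [-0.0, 0.707, 0.707, -0.0]
ft_force: [-0.4, -0.2, 0.8]
grip_width: 1.001
grasp_force: 0.0
```

>>> step_hand --ticks '{"offsets":[[0, 0, -0.0313, 0, 0, 0], [0, 0, -0.0625, 0, 0, 0], [0, 0, -0.075, 0, 0, 0], [0, 0, -0.075, 0, 0, 0], [-0.025, 0, -0.075, 0, 0, 0], [0, 0, 0, 0, 0, 0]]}'

```text
clock: 18.02
eef_pos: [510.2, 308.4, 262.7]
tool_rot: [0.001, 0.708, 0.707, 0.004]
ft_force: [0.1, -0.3, -0.3]
grip_width: 0.999
grasp_force: 0.0
```

```bash
python3 - <<'E'
from cell import r; from h import *
d=shot(r,'wrist','w4'); goto(r,445.9,65,80,111.6)
E
```

```text
rz -0.378 d -202.8 -148.4 180.0 tilt [ 0.002  0.004 -1.   ] p [509.2 308.2 260. ] j7 -0.88 w 1.005
```

View pics/w4.png

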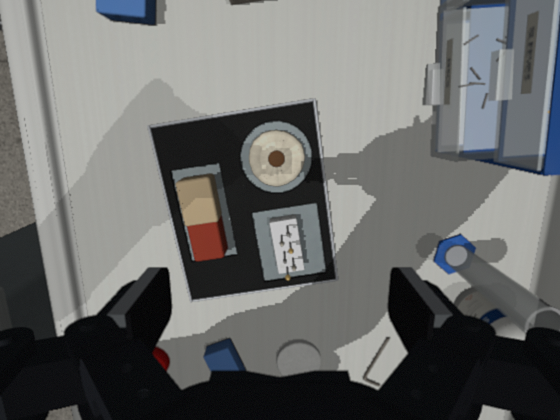

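To row units: 55 mm / 800 = 0.0688, -40.6 mm / 800 = -0.0508, -0.126 rad / 6.2832 = -0.0201.

>>> step_hand --ticks '{"offsets":[[0, 0, 0, 0, 0, -0.0201], [0, 0, 0, 0, 0, -0.0201], [0, 0, 0, 0, 0, -0.0201], [-0.0508, -0.0371, 0.0125, 0, 0, 0], [-0.0508, -0.0371, 0.025, 0, 0, 0], [-0.0508, -0.0371, 0.0375, 0, 0, 0], [-0.0508, -0.0371, 0.0375, 0, 0, 0], [-0.0508, -0.0371, 0.0375, 0, 0, 0], [0, 0, 0.0688, 0, 0, 0], [0, 0, 0, 0, 0, 0], [0, 0, 0, 0, 0, 0]]}' --finger_gap 0.72 --force 40

```text
clock: 19.45
eef_pos: [445.5, 66.1, 83.6]
tool_rot: [-0.0, 0.561, 0.828, 0.0]
ft_force: [0.6, -0.1, -0.2]
grip_width: 0.722
grasp_force: 0.0
```

```bash
python3 - <<'E'
from cell import r; from h import *
d=shot(r,'wrist','w5'); goto(r,445.9,65,6,111.6)
E
```

```text
rz 0.004 d -1.0 -0.6 78.1 tilt [ 0.     0.001 -1.   ] p [446.1  66.1  84.1] j7 -0.38 w 0.717
```

View pics/w5.png

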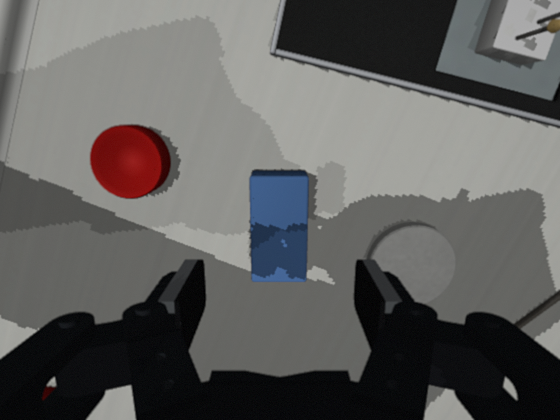

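To row units: 40 mm / 800 = 0.05, 25 mm / 800 = 0.0313.

```bash
python3 - <<'E'
from h import *
P=px(load('w5'),[(251,175),(307,175),(307,281),(250,281)],22); print(P.round(1),P.mean(0)); print(np.linalg.norm(P-np.roll(P,1,0),axis=1))
E
```

```text
[[418.7  90.   22. ]
 [448.2 101.8  22. ]
 [473.8  41.4  22. ]
 [441.3  28.4  22. ]] [445.47839703  65.43414951  22.        ]
[65.63178943 31.76096322 65.62019291 35.01807595]
```

>>> step_hand --ticks '{"offsets":[[-0.0013, -0.0008, 0.05, 0, 0, 0], [0, 0, 0.0313, 0, 0, 0], [0, 0, 0.0113, 0, 0, 0], [0, 0, 0.005, 0, 0, 0], [0, 0, 0, 0, 0, 0], [0, 0, 0, 0, 0, 0]]}'

```text
clock: 20.25
eef_pos: [445.7, 63.7, 5.6]
tool_rot: [0.0, 0.561, 0.828, 0.0]
ft_force: [-0.2, 0.4, 0.0]
grip_width: 0.717
grasp_force: 0.0
```

>>> step_hand --ticks '{"offsets":[[0, 0, 0, 0, 0, 0], [0, 0, 0, 0, 0, 0], [0, 0, 0, 0, 0, 0], [0, 0, 0, 0, 0, 0]]}' --finger_gap 0.0 --force 40

```text
clock: 20.75
eef_pos: [445.4, 63.6, 5.4]
tool_rot: [0.0, 0.561, 0.828, 0.0]
ft_force: [-1.4, -2.1, 7.8]
grip_width: 0.391
grasp_force: 39.7
```

>>> step_hand --ticks '{"offsets":[[0, 0, -0.0188, 0, 0, 0], [0, 0, -0.0563, 0, 0, 0], [0, 0, -0.075, 0, 0, 0], [0, 0, -0.075, 0, 0, 0], [0, 0, -0.05, 0, 0, 0], [0, 0, 0, 0, 0, 0], [0, 0, 0, 0, 0, 0]]}'

```text
clock: 21.62
eef_pos: [444.7, 63.1, 224.3]
tool_rot: [-0.0, 0.562, 0.827, -0.0]
ft_force: [-0.4, -0.3, -0.0]
grip_width: 0.397
grasp_force: 40.2
```

```bash
python3 - <<'E'
from cell import r; from h import *
d=shot(r,'wrist','w6'); c=cloud(d)-d['eef']; m=(np.abs(c[...,0])<60)&(np.abs(c[...,1])<60)&(c[...,2]>8)&(c[...,2]<24)
p=d['pixels'].astype(int); m&=(p[...,0]>p[...,2]+30); P=c[m]; a=np.radians(111.6)
L=P[:,:2]@[np.cos(a),np.sin(a)]; print(len(P),'along',np.percentile(L,[1,99]),'z',np.percentile(P[:,2],[5,50,95]))
goto(r,453.8,-280,220,90-np.degrees(.193))
E
```

```text
14198 along [-29.33919667  34.56468526] z [16.24129863 17.44752834 18.41223914]
rz 0.572 d -335.0 75.0 3.8 tilt [ 0.    -0.002 -1.   ] p [444.4  63.2 223.8] j7 -0.16 w 0.393
```

To row units: 50 mm / 800 = 0.0625, 9.4 mm / 800 = 0.0118, 0.143 rad / 6.2832 = 0.0228.

>>> step_hand --ticks '{"offsets":[[0, 0, 0, 0, 0, 0.0228], [0, 0, 0, 0, 0, 0.0228], [0, 0, 0, 0, 0, 0.0228], [0, 0, 0, 0, 0, 0.0228], [-0.0525, 0.0118, 0, 0, 0, 0], [-0.0525, 0.0118, 0, 0, 0, 0], [-0.0525, 0.0118, 0, 0, 0, 0], [-0.0525, 0.0118, 0, 0, 0, 0], [-0.0525, 0.0118, 0, 0, 0, 0], [-0.0525, 0.0118, 0, 0, 0, 0], [-0.0525, 0.0118, 0.0375, 0, 0, 0], [-0.0525, 0.0118, 0.05, 0, 0, 0], [0, 0, 0.0625, 0, 0, 0], [0, 0, 0.025, 0, 0, 0], [0, 0, 0, 0, 0, 0], [0, 0, 0, 0, 0, 0]]}'

```text
clock: 23.68
eef_pos: [454.7, -280.3, 85.0]
tool_rot: [-0.0, 0.772, 0.636, 0.0]
ft_force: [-0.5, -0.2, -0.3]
grip_width: 0.395
grasp_force: 40.2
```

```bash
python3 - <<'E'
from cell import r; from h import *
goto(r,453.4,-281.8,9,90-np.degrees(.193))
d=shot(r,'wrist','w7')
E
```

```text
rz 0.000 d -1.7 -1.0 76.0 tilt [ 0. -0. -1.] p [ 454.7 -280.3   85. ] j7 -0.06 w 0.395
```

View pics/w7.png

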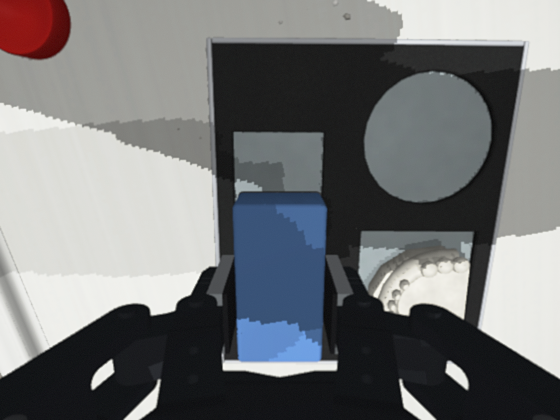

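To row units: 40 mm / 800 = 0.05, 20 mm / 800 = 0.025.

```bash
python3 - <<'E'
from h import *
tray(load('w7'),[(234,133,4,-77,54),(323,132,4,-23,54),(428,137,4,40,50),(360,232,4,3,-7),(474,232,4,77,-7)])
E
```

```text
o [ 503.7 -289.3] yaw -0.198 res [[-0.1, -0.2], [-0.3, 0.8], [0.8, 2.1], [-0.4, -1.5], [-0.0, -1.2]]
long [ 454.6 -279.5]
round [ 552.7 -248.1]
```

>>> step_hand --ticks '{"offsets":[[-0.0021, -0.0013, 0.05, 0, 0, 0], [0, 0, 0.025, 0, 0, 0], [0, 0, 0.01, 0, 0, 0], [0, 0, 0.0063, 0, 0, 0], [0, 0, 0.0031, 0, 0, 0], [0, 0, 0, 0, 0, 0], [0, 0, 0, 0, 0, 0]]}'

```text
clock: 24.6
eef_pos: [453.4, -282.2, 9.8]
tool_rot: [0.0, 0.772, 0.636, 0.0]
ft_force: [-0.7, -0.2, 0.6]
grip_width: 0.395
grasp_force: 40.2
```

To row units: 1 mm / 800 = 0.0013, 0.8 mm / 800 = 0.001.

>>> step_hand --ticks '{"offsets":[[0, 0.0013, 0.001, 0, 0, 0], [0, 0, 0, 0, 0, 0]]}'

```text
clock: 24.85
eef_pos: [453.7, -282.3, 9.4]
tool_rot: [-0.0, 0.772, 0.636, -0.0]
ft_force: [-3.6, 1.7, 11.3]
grip_width: 0.394
grasp_force: 41.7
```

>>> step_hand --ticks '{"offsets":[[0, 0, 0, 0, 0, 0], [0, 0, 0, 0, 0, 0], [0, 0, 0, 0, 0, 0]]}' --finger_gap 0.58

```text
clock: 25.22
eef_pos: [454.2, -282.2, 8.5]
tool_rot: [-0.0, 0.772, 0.636, 0.0]
ft_force: [-0.2, 0.0, -0.2]
grip_width: 0.582
grasp_force: 0.0
```

>>> step_hand --ticks '{"offsets":[[0, 0, -0.0313, 0, 0, 0], [0, 0, -0.0625, 0, 0, 0], [0, 0, -0.075, 0, 0, 0], [0, 0, -0.075, 0, 0, 0], [0, 0, -0.05, 0, 0, 0], [0, 0, 0, 0, 0, 0], [0, 0, 0, 0, 0, 0]]}'

```text
clock: 26.1
eef_pos: [453.6, -282.1, 242.9]
tool_rot: [-0.0, 0.772, 0.636, -0.0]
ft_force: [0.3, -0.1, 0.3]
grip_width: 0.58
grasp_force: 0.0
```

```bash
python3 - <<'E'
from cell import r; from h import *
d=shot(r,'wrist','w8'); goto(r,644.1,-80.6,80,79)
E
```

```text
rz -0.001 d 234.1 148.7 162.4 tilt [ 0.001 -0.002 -1.   ] p [ 453.4 -282.   242.4] j7 0.06 w 0.577
```

View pics/w8.png

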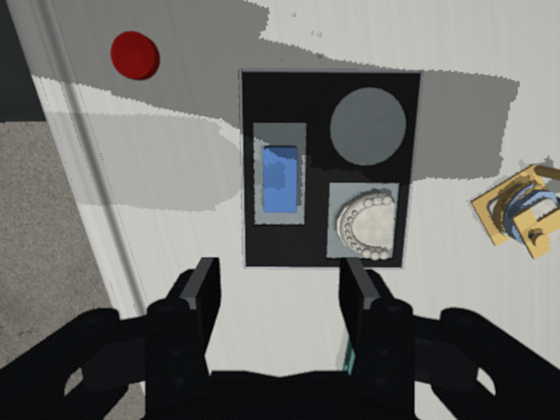

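To row units: 47 mm / 800 = 0.0588, 40 mm / 800 = 0.05.

```bash
python3 - <<'E'
from h import *
d=load('w3'); c=cloud(d); print(px(d,[(525,190),(498,190),(525,165)],30).round(), c[190,500:558:8].round())
E
```

```text
[[745. -60.  30.]
 [723. -60.  30.]
 [742. -40.  30.]] [[741. -65.   3.]
 [741. -63.  15.]
 [740. -60.  27.]
 [741. -59.  35.]
 [741. -57.  44.]
 [742. -56.  50.]
 [772. -62.  19.]
 [788. -64.   7.]]
```

>>> step_hand --ticks '{"offsets":[[0.0588, 0.0375, 0.0188, 0, 0, 0], [0.0588, 0.0375, 0.0188, 0, 0, 0], [0.0588, 0.0375, 0.0188, 0, 0, 0], [0.0588, 0.0375, 0.0188, 0, 0, 0], [0.0588, 0.0363, 0.0375, 0, 0, 0], [0, 0, 0.05, 0, 0, 0], [0, 0, 0, 0, 0, 0], [0, 0, 0, 0, 0, 0]]}' --finger_gap 0.72 --force 40

```text
clock: 27.15
eef_pos: [645.1, -81.2, 114.1]
tool_rot: [-0.0, 0.772, 0.635, -0.0]
ft_force: [0.8, -0.2, 0.4]
grip_width: 0.721
grasp_force: 0.0
```

```bash
python3 - <<'E'
from cell import r; from h import *
d=shot(r,'wrist','w9'); goto(r,644.1,-80.6,5,79)
E
```

```text
rz -0.002 d 0.4 -1.6 110.0 tilt [-0.     0.001 -1.   ] p [645.6 -81.3 115. ] j7 -0.44 w 0.720
```

View pics/w9.png

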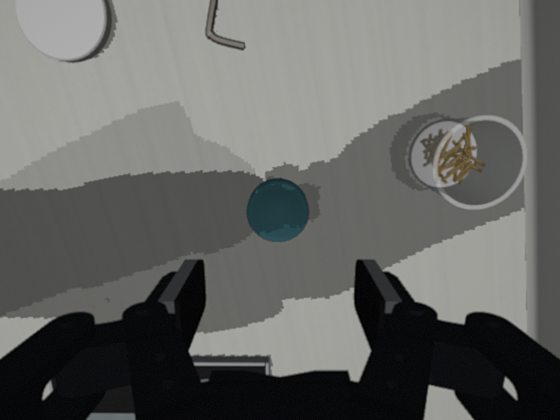

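To row units: 50 mm / 800 = 0.0625, 35 mm / 800 = 0.0438.

```bash
python3 - <<'E'
from cell import r; from h import *
p=px(load('w9'),[(278,210)],15)[0]; print(p.round(1)); goto(r,p[0],p[1],5,79)
E
```

```text
[644.9 -79.3  15. ]
rz -0.002 d 1.9 -1.1 110.0 tilt [-0.     0.001 -1.   ] p [645.6 -81.3 115. ] j7 -0.44 w 0.720
```

>>> step_hand --ticks '{"offsets":[[0.0006, -0.0019, 0.0625, 0, 0, 0], [0, 0, 0.0438, 0, 0, 0], [0, 0, 0.0188, 0, 0, 0], [0, 0, 0.0075, 0, 0, 0], [0, 0, 0.0038, 0, 0, 0], [0, 0, 0, 0, 0, 0], [0, 0, 0, 0, 0, 0]]}'

```text
clock: 28.08
eef_pos: [644.4, -79.7, 5.6]
tool_rot: [0.0, 0.772, 0.636, 0.0]
ft_force: [-0.7, -0.0, -0.4]
grip_width: 0.716
grasp_force: 0.0
```

>>> step_hand --ticks '{"offsets":[[0, 0, 0, 0, 0, 0], [0, 0, 0, 0, 0, 0], [0, 0, 0, 0, 0, 0], [0, 0, 0, 0, 0, 0]]}' --finger_gap 0.0 --force 30

```text
clock: 28.58
eef_pos: [644.2, -79.6, 5.5]
tool_rot: [0.0, 0.772, 0.636, 0.0]
ft_force: [-0.9, -0.0, 5.0]
grip_width: 0.485
grasp_force: 30.0
```

Careful with the scale: shifts go in shares of 800 mm and turns go in shares of 2 pi rad. That gives: -50 mm / 800 = -0.0625, -45 mm / 800 = -0.0563.

>>> step_hand --ticks '{"offsets":[[0, 0, -0.0125, 0, 0, 0], [0, 0, -0.0438, 0, 0, 0], [0, 0, -0.0625, 0, 0, 0], [0, 0, -0.0563, 0, 0, 0], [0, 0, 0, 0, 0, 0], [0, 0, 0, 0, 0, 0]]}'

```text
clock: 29.32
eef_pos: [643.6, -79.8, 144.8]
tool_rot: [0.0, 0.772, 0.636, -0.0]
ft_force: [-0.1, 0.1, -1.0]
grip_width: 0.476
grasp_force: 30.7
```

```bash
python3 - <<'E'
from cell import r; from h import *
d=shot(r,'wrist','w10'); c=cloud(d)-d['eef']; p=d['pixels'].astype(int)
m=(np.abs(c[...,0])<32)&(np.abs(c[...,1])<32)&(c[...,2]>-10)&(c[...,2]<30)&(p[...,0]>p[...,2]+20); P=c[m]
print(len(P),np.percentile(P,[1,50,99],axis=0).round(1)); goto(r,552.3,-248.1,100,79)
E
```

```text
8869 [[-18.9 -19.5   0.5]
 [  0.3  -0.2   9.1]
 [ 19.9  20.6  13.2]]
rz -0.001 d -182.5 -57.1 44.0 tilt [-0.    -0.001 -1.   ] p [643.2 -79.8 144. ] j7 -0.43 w 0.480
```

View pics/w10.png

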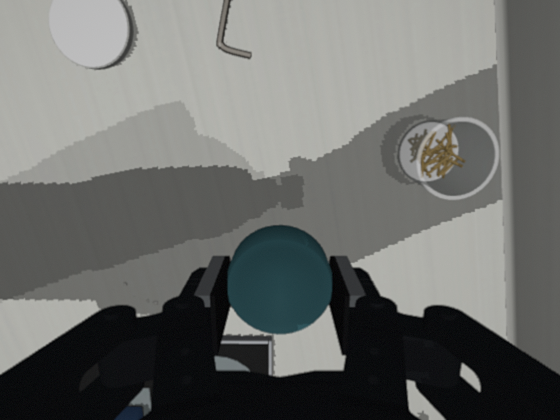

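To row units: 50 mm / 800 = 0.0625, -45.6 mm / 800 = -0.057.

>>> step_hand --ticks '{"offsets":[[-0.057, -0.0179, 0, 0, 0, 0], [-0.057, -0.0179, 0, 0, 0, 0], [-0.057, -0.0179, 0, 0, 0, 0], [-0.057, -0.0179, 0.025, 0, 0, 0], [0, 0, 0.0625, 0, 0, 0], [0, 0, 0.025, 0, 0, 0], [0, 0, 0, 0, 0, 0], [0, 0, 0, 0, 0, 0]]}'

```text
clock: 30.38
eef_pos: [553.1, -247.4, 55.0]
tool_rot: [-0.0, 0.772, 0.636, 0.0]
ft_force: [-0.3, -0.2, -0.3]
grip_width: 0.481
grasp_force: 30.7
```

```bash
python3 - <<'E'
from cell import r; from h import *
goto(r,552.3,-248.1,9,79)
E
```

```text
rz -0.001 d -0.8 -0.6 46.0 tilt [ 0. -0. -1.] p [ 553.1 -247.4   55. ] j7 -0.22 w 0.481
```

To row units: 25 mm / 800 = 0.0313, 11 mm / 800 = 0.0138.

>>> step_hand --ticks '{"offsets":[[-0.001, -0.0008, 0.0313, 0, 0, 0], [0, 0, 0.0138, 0, 0, 0], [0, 0, 0.0063, 0, 0, 0], [0, 0, 0.0038, 0, 0, 0], [0, 0, 0.0019, 0, 0, 0], [0, 0, 0.001, 0, 0, 0], [0, 0, 0, 0, 0, 0], [0, 0, 0, 0, 0, 0]]}'

```text
clock: 31.38
eef_pos: [552.3, -248.4, 9.4]
tool_rot: [0.0, 0.772, 0.636, 0.0]
ft_force: [-1.0, 1.2, 5.7]
grip_width: 0.482
grasp_force: 31.2
```

Contact felt; release, and retreat with a last look.

>>> step_hand --ticks '{"offsets":[[0, 0, 0, 0, 0, 0], [0, 0, 0, 0, 0, 0], [0, 0, 0, 0, 0, 0]]}' --finger_gap 0.75

```text
clock: 31.75
eef_pos: [552.1, -248.3, 8.4]
tool_rot: [-0.0, 0.772, 0.636, 0.0]
ft_force: [0.3, -0.1, 0.2]
grip_width: 0.748
grasp_force: 0.0
```

>>> step_hand --ticks '{"offsets":[[0, 0, -0.0313, 0, 0, 0], [0, 0, -0.0625, 0, 0, 0], [-0.0125, 0, -0.075, 0, 0, 0], [-0.0125, 0, -0.075, 0, 0, 0], [-0.0125, 0, -0.0625, 0, 0, 0], [0, 0, 0, 0, 0, 0], [0, 0, 0, 0, 0, 0]]}'

```text
clock: 32.62
eef_pos: [545.8, -277.6, 252.8]
tool_rot: [-0.0, 0.772, 0.636, -0.0]
ft_force: [-0.1, -0.7, -0.0]
grip_width: 0.749
grasp_force: 0.0
```

```bash
python3 - <<'E'
from cell import r; from h import *
shot(r,'wrist','w11'); d=shot(r,'side','e3')
a=cv2.imread('pics/w11.png')[40:320,150:450]; b=d['pixels'][130:350,140:480]
a=cv2.resize(a,(430,400)); b=cv2.resize(b,None,fx=1.08,fy=1.08,interpolation=cv2.INTER_CUBIC)
o=np.zeros((400,800,3),np.uint8); o[:,:430]=a; h,w=b.shape[:2]; o[:h,431:431+w]=b[:,:369]; cv2.imwrite('pics/fin.png',o)
E
```

```text
(no output)
```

View pics/fin.png

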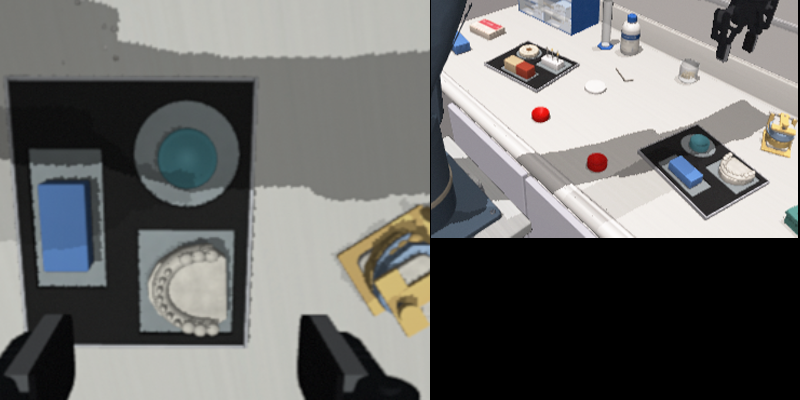

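```bash
python3 - <<'E'
from cell import r; from h import *
d=load('w11'); c=cloud(d); p=d['pixels'].astype(int)
m=(p[...,0]>p[...,2]+60)&(c[...,2]>15)&(c[...,2]<40); P=c[m]; P=P[np.hypot(P[:,0]-454,P[:,1]+280)<50]
print(P.mean(0),np.percentile(P[:,2],[2,50,98]),cv2.minAreaRect(P[:,:2].astype(np.float32)))
Q=c[(np.hypot(c[...,0]-552,c[...,1]+248)<23)]; print(np.percentile(Q[:,2],[5,50,95,99]))
print(r.finish_job())
E
```

```text
[ 454.96809361 -279.84449069   26.79141455] [25.22862348 26.79866261 28.30298483] ((454.67413330078125, -280.64764404296875), (64.92864227294922, 33.41115951538086), 78.87672424316406)
[ 14.59856981 336.45538801 348.25095213 349.11847613]
the job is handed in; nothing more can be done
None
```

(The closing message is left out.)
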